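Start the loose pressure screw of the print press

TASK

One of the two pressure screws on top of the small roller press only stands loose in its bush, its cross bar higher than that of the other, fitted screw. Start its right-hand thread by hand: take it by the cross bar and turn it backward (counter-clockwise seen from above) until you feel it drop by one thread, then turn it forward (clockwise) one full turn, re-gripping as often as you need and never lifting it out. Finish while still holding the cross bar firmly between the fingers, the screw started by that one turn; leave the print block on the press bed and everything else on the table where it is.

Things in the scene. Friction and masses are not known exactly. Their poses are not given: they have to be found in the camera images.
- screw_bar (a point): Centre of the cross bar of the loose, upright steel pressure screw to be started, on the screw's axis; z up along the axis, x along the bar (either end alike). The bar is 90 mm long, 14 mm wide (y), 18 mm high, so its top is 9 mm above this point. Below it a neck of 14 mm diameter reaches down to 32 mm under this point; there the thread, 24 mm in diameter, begins.
- screw: The same screw as a whole, 0.35 to 0.6 kg; origin on its axis at the thread's lower end, 62 mm below screw_bar. Right-hand, single-start thread, pitch 5 mm. Its plain end guides it in the bush, so it cannot tip. It turns easily (drag under 0.05 N m), stays turned where left, can be slid up freely and sinks by its own weight. It can go at most 15 mm below its highest resting height.
- bush_mouth (a point): Centre of the top face of the brass bush (37 mm in diameter, 180 mm above the table) in which the loose screw stands; its turn about z is arbitrary. At the start the screw's thread end rests on the bush's first thread at an unknown angle. Turned counter-clockwise from above the screw rides up 5 mm per turn, its bar centre to 62 mm above this point at most, then drops.
- thread_end (a point): Lower end of the screw's thread, on its axis, 62 mm below the bar's centre. The drop comes 1.3 to 3.2 rad back from the start: if free to sink, the screw then falls 5 mm (bar centre from 62 to 57 mm above the bush's face). From there it screws down 5 mm per turn clockwise, to 52 mm after one turn, with about 0.4 mm of play up and down.
- fitted_bar (a point): Centre of the cross bar of the other pressure screw, of the same shape and size but fixed: fully fitted, its bar centre 47 mm above its bush (z = 0.227), 210 mm from the loose screw, which stands 12 mm or more higher.
- press: Roller press of grey steel, fixed. Origin under its middle on the table; y along the rollers, x along the bed, z up. Cheeks at y = +-105 mm end in top blocks 112 (x) by 44 mm, 175 mm high; each has a bush and screw, the loose one in either. Between them an aluminium bed 380 (x) by 160 mm, top at 84 mm, under a roller (top 127 mm). Star wheel at y = +161 mm, up to 110 mm high.
- print_block: Cream carving block 85 x 105 x 10 mm lying on the press bed, on its -x half. Origin at the centre of its underside. To be left alone.
- inkpad_a: Ink pad, black, 60 x 44 x 23 mm, on the table; origin under its centre. Bystander.
- inkpad_b: Ink pad, black, 60 x 44 x 23 mm, on the table; origin under its centre. Bystander.
- brayer: Ink roller with wooden handle, about 190 mm long and 115 mm wide, 32 mm high, on the table; origin between roller and handle, roller to +x. Bystander.
- gouge: Carving gouge with a mushroom-shaped wooden handle, 105 mm long, 33 mm high, on the table; origin under the handle's end, blade to +x. Bystander.
- carton_white: White box 45 x 130 x 36 mm on the table; origin under its centre. Bystander.
- pencil: Pencil 160 mm long, 8 mm thick, on the table; origin under its middle. Bystander.

How it is judged:
By the outcome, as a careful person would: the job done as asked, in the order asked, and still so for the second after the job is handed in, while the arm keeps its last pose, push and grip.
It also fails if it takes over 72 s, if anything falls off the work surface, if the arm or the gripper's body presses on something with over 40 N, if the wrist force passes 120 N, or if a joint passes its speed limit or range.

ROBOT

A 6-joint arm with a two-finger parallel gripper is mounted at the origin on the work surface. World frame = base frame: x ahead of the robot, y to its left, z up, the work surface at z = 0. Lengths are in m, angles in rad, forces in N, time in s.
With the tool pointing down it reaches from about 0.3 to 0.875 m from the base axis. Payload 6.4 kg.
Tool frame: the origin (TCP) lies at the very end of the fingers, on their centre line; the grasp point (between the pads) lies 19 mm behind it (manip.pinch_z is the distance from the TCP to the grasp point, in m); z points along the fingers, y is the line along which they close (so a half turn about z gives the same grasp; the last joint's range is limited). The gripper opens to 88 mm and grips with 3 to 60 N. Pads are 18 mm wide; open, the fingers measure 123 mm over their backs; the gripper's body (75 mm by 187 mm) begins 45 mm behind the grasp point.
Start: joints at [-1.552, 0.181, 1.607, -0, 1.354, -0.206], TCP at [0.128, -0.561, 0.239] pointing down, gripper open.
Joint ranges: [-2.99, 2.99], [-0.89, 2.07], [0.3, 2.58], [-1.14, 4.28], [0, 2.63], [-3.12, 3.12]. Speed limits (rad/s): [2.57, 2.57, 3.01, 3.14, 3.14, 3.14].

INTERFACE

Orientations are given as [roll, pitch, yaw] about the fixed x, y, z axes, in that order (R = Rz(yaw) Ry(pitch) Rx(roll)).
In Python, from cell import manip gives the robot as it stands.
- The arm moves only by the shell command python3 -m jog 'ROWS' [OPENING] [FORCE]. ROWS is JSON, one flat list of numbers, 4 for each row, row after row: the shift along the tool's x, y, z in cm, then the turn about the tool's z in degrees. A call has 1 to 12 rows; each row is the pose to reach, as a shift and turn from the pose commanded when the call began, along the tool's axes at that moment; what a row does not reach only later rows make up. A row lasts 1/8 s, in which the tool goes at most 62.5 mm and 10.7 degrees, less where a joint would pass 70% of its speed; a pose out of reach is approached as far as the arm can. A call with a gripper value outside its range is refused whole. OPENING is the opening, from -1 (shut) to 1 (fully open), set as the call begins (- or left out, the last holds). The fingers move at their own pace and stop on an object; FORCE is the grip in N (left out, the last holds). Time passes only in rows, so rows that repeat a pose let the fingers close. It gives the time, the measured TCP pose, the force, the opening and the grip force at its end, in the units of the state.
- manip.get_state(): the state, without advancing time (a new reading comes with each control period).
- manip.camera(name): name is "side" or "top" or "wrist"; returns (picture, depth): 480x640x3 uint8, red, green, blue; 480x640 float32, m along the optical axis (not along the pixel's ray), 0 where there is no reading.
- manip.camera_model(name): a dict with "fovy" (degrees; the focal length in pixels is half the picture's height over the tangent of half this angle, whatever the lens; pixels are square), "cx", "cy" (the principal point, pixels), "R" (3x3) and "t" (3): a world point X has camera coordinates R X + t; the wrist camera has in their place "hand_eye" (4x4, takes a point from camera to tool coordinates, whose origin is the TCP and whose axes are the flange's). Camera axes: x right, y down, z forward; pixel columns grow to the right and rows downward; lengths in m; the calibration is good to about 2 mm. A picture is of the moment at which its call begins: read the wrist's pose just before it. camera_model takes no time and is no camera call.
- manip.close_job(): hands the job in; it is judged then, once.
Trained networks look in the newest picture that a camera, given by its name, has taken for a name from the list of things; names that differ only in an ending like _2 or _b are one class to them, and where a whole thing is asked for, a point or a joint stands for the part that bears it (a point fixed in the world has none). Each returns a list of dicts, best first, with "p" (0 to 1); they miss things now and then, are a little off and sometimes report something else, mostly with a low value. They report only what shows in the picture. A call takes as long as a camera call.
- manip.spot_in(camera, query): "rect" ([centre column, centre row, width, height] in pixels, round what is visible of it).
- manip.regions_of(camera, query): "region" (480x640 bool, what is visible of it) and "rect" ([centre column, centre row, width, height] in pixels, round what is visible of it).
The state is a dict: "clock": time; "joints": joint angles; "dq": joint speeds; "tau": joint torques, N m; "eef_pos": TCP position; "eef_rot": TCP orientation; "force": force on the tool from outside, world axes, zero at the start; "moment": the same for the moment, N m; "opening": finger opening in m; "grip_force": force on a finger pad.
Only numpy, scipy, OpenCV 4.12 (cv2) and the standard library are available. Lean on these libraries where they do the work, as an engineer would, in place of code of your own. Each camera call takes 0.05 s, during which the arm holds its last target. There are 200 camera calls.

## Working session

There is one attempt and no reset: what is moved stays moved. The work goes in short steps, Python scripts to look and compute and a shell command to move; the robot and the scene stay as the last step left them, time stands still between calls to the robot, and variables do not carry over. Pictures are saved under pics/ and viewed, at most 10 in all, crops included, and the job is handed in when it is done.

```bash
mkdir -p pics; ls; python3 - <<'E'
from cell import manip
import cv2,numpy as np
print({k:np.round(v,3) for k,v in manip.get_state().items()}, manip.pinch_z)
for c in ["side","top"]:
    im,d=manip.camera(c); cv2.imwrite(f"pics/{c}0.png",im[...,::-1]); np.save(f"{c}d.npy",d)
    m=manip.camera_model(c);print(c,m)
    for q in ["screw_bar","fitted_bar","press","bush_mouth"]:
        print(q,[(round(r["p"],2),np.round(r["rect"])) for r in manip.spot_in(c,q)][:3])
E
```

```text
pics
{'clock': np.float64(0.0), 'joints': array([-1.552,  0.182,  1.608, -0.   ,  1.354, -0.206]), 'dq': array([ 0.002, -0.   ,  0.001,  0.   , -0.001, -0.001]), 'tau': array([ 1.0000e-03, -4.3387e+01, -3.4185e+01,  7.0000e-02,  3.9000e-02,
       -0.0000e+00]), 'eef_pos': array([ 0.128, -0.56 ,  0.238]), 'eef_rot': array([-3.14 , -0.   ,  0.225]), 'force': array([-0.394, -0.852, -0.011]), 'moment': array([ 0.01 ,  0.022, -0.018]), 'grip_force': np.float64(0.0), 'opening': np.float64(0.088)} 0.0187
side {'fovy': 56.958912939269325, 'cx': 314.19800641097135, 'cy': 237.0294167676812, 'R': array([[-0.8727115 , -0.48820024, -0.00592953],
       [-0.3266963 ,  0.59294464, -0.73599334],
       [ 0.36282801, -0.64037269, -0.67696281]]), 't': array([0.50068437, 0.28868784, 0.92337047])}
screw_bar [(0.91, array([266., 259.,  15.,  46.])), (0.33, array([264., 264.,  22.,  49.]))]
fitted_bar [(0.82, array([315., 210.,  35.,  34.])), (0.3, array([263., 260.,  16.,  39.]))]
press [(0.65, array([298., 289., 178., 156.]))]
bush_mouth [(0.98, array([266., 263.,  17.,  48.])), (0.32, array([265., 259.,  18.,  46.]))]
top {'fovy': 42.710115193234564, 'cx': 317.85388639451673, 'cy': 232.29512806396994, 'R': array([[-0.01075115, -0.999745  , -0.0198582 ],
       [-0.99885346,  0.01166381, -0.04642974],
       [ 0.04664953,  0.01933625, -0.99872415]]), 't': array([0.04220366, 0.56437819, 1.43336719])}
screw_bar [(0.67, array([238., 222.,  37.,  38.])), (0.27, array([159., 295.,  39.,  58.]))]
fitted_bar [(0.72, array([345., 220.,  46.,  24.]))]
press [(0.65, array([288., 226., 135., 170.])), (0.33, array([238., 222.,  38.,  39.]))]
bush_mouth [(0.86, array([240., 223.,  32.,  38.]))]
```

```bash
python3 - <<'E'
import cv2,numpy as np
a=cv2.imread("pics/top0.png");b=cv2.imread("pics/side0.png")
A=cv2.resize(a[130:330,130:430],None,fx=2.6,fy=2.6);B=cv2.resize(b,None,fx=1,fy=1)
cv2.imwrite("pics/A.png",A);cv2.imwrite("pics/B.png",B)
E
cat > h.py <<'E'
import numpy as np
from cell import manip
def back(c,d,mask):
    m=manip.camera_model(c);f=240/np.tan(np.radians(m["fovy"]/2))
    v,u=np.nonzero(mask&(d>0));z=d[v,u]
    P=np.stack([(u-m["cx"])/f*z,(v-m["cy"])/f*z,z],1)
    return (P-m["t"])@m["R"]
E
python3 - <<'E'
from h import *
for c in ["top","side"]:
    d=np.load(c+"d.npy")
    for q in ["screw_bar","fitted_bar"]:
        r=manip.regions_of(c,q)
        if not r: print(c,q,"none");continue
        P=back(c,d,r[0]["region"]);zt=np.percentile(P[:,2],90)
        T=P[P[:,2]>zt-.012];
        C=T[:,:2]-T[:,:2].mean(0);w,V=np.linalg.eigh(C.T@C)
        p=C@V
        print(c,q,r[0]["p"],len(P),np.round(T.mean(0),4),"mid",np.round(T[:,:2].mean(0)+V@((p.max(0)+p.min(0))/2),4),"ext",np.round(np.ptp(p,0),3),"zt",round(zt,4),"ang",np.degrees(np.arctan2(V[1,1],V[0,1])))
E
```

```text
top screw_bar 0.7 1824 [0.4511 0.0876 0.0938] mid [0.4509 0.0883] ext [0.087 0.107] zt 0.0976 ang 79.7244232160991
top fitted_bar 0.95 469 [ 0.578  -0.0211  0.2357] mid [ 0.5785 -0.0208] ext [0.014 0.089] zt 0.2386 ang 64.81565624355898
side screw_bar 0.42 485 [0.425  0.421  0.0061] mid [0.4264 0.42  ] ext [0.012 0.16 ] zt 0.0085 ang -145.96025532069416
side fitted_bar 0.68 497 [ 0.5755 -0.0158  0.2316] mid [ 0.5772 -0.0175] ext [0.016 0.088] zt 0.2348 ang 64.98344784706109
```

View pics/A.png

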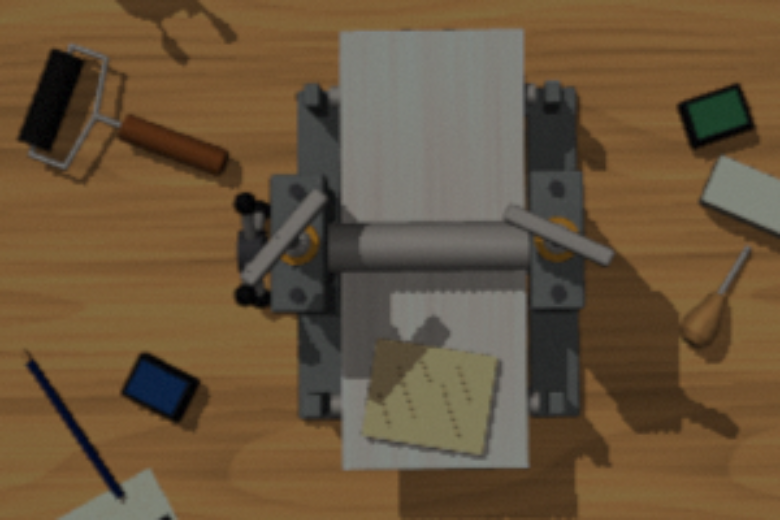

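View pics/B.png

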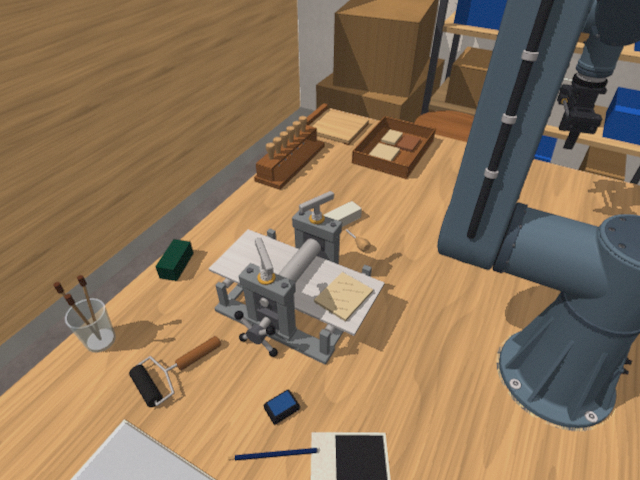

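The top view shows the loose screw's bar at about pixel (239, 221), on the press's +y cheek, with the fitted one at (345, 220). The side view agrees: the near bar at (265, 252) stands higher. Next I'll measure the bar from depth.

```bash
python3 - <<'E'
from h import *
B={"top":[(215,265,195,250),(320,372,200,240)],"side":[(250,282,230,286),(295,338,190,225)]}
for c in B:
    d=np.load(c+"d.npy")
    for u0,u1,v0,v1 in B[c]:
        m=np.zeros((480,640),bool);m[v0:v1,u0:u1]=1
        P=back(c,d,m);zt=np.percentile(P[P[:,2]>.215][:,2],90)
        T=P[P[:,2]>zt-.007]
        C=T[:,:2]-T[:,:2].mean(0);w,V=np.linalg.eigh(C.T@C);p=C@V
        print(c,len(T),"mid",np.round(T[:,:2].mean(0)+V@((p.max(0)+p.min(0))/2),4),"ext",np.round(np.ptp(p,0),3),"z",np.round(np.percentile(T[:,2],[50,90]),4),"ang",np.degrees(np.arctan2(V[1,1],V[0,1])))
E
```

```text
top 314 mid [0.5781 0.1884] ext [0.015 0.089] z [0.2481 0.2509] ang 138.637975179428
top 287 mid [ 0.5784 -0.0208] ext [0.014 0.089] z [0.2361 0.2394] ang 64.8307676302568
side 257 mid [0.578  0.1888] ext [0.014 0.093] z [0.2476 0.249 ] ang 139.12239568358962
side 215 mid [ 0.5773 -0.0185] ext [0.017 0.09 ] z [0.2341 0.2359] ang 64.77517790719878
```

```bash
python3 -m jog '[0,0,-8,0, 60.6,-62.9,-8,53.9, 60.6,-62.9,-8,53.9, 60.6,-62.9,-8,53.9, 60.6,-62.9,-8,53.9, 60.6,-62.9,-8,53.9, 60.6,-62.9,-8,53.9, 60.6,-62.9,-8,53.9, 60.6,-62.9,-8,53.9, 60.6,-62.9,-8,53.9, 60.6,-62.9,-8,53.9, 60.6,-62.9,-8,53.9]' -0.09 10; cat >> h.py <<'E'
def tgt(x,y,z,yaw_deg):
    s=manip.get_state();from scipy.spatial.transform import Rotation as Ro
    R=Ro.from_euler("xyz",s["eef_rot"]);d=R.inv().apply(np.array([x,y,z])-s["eef_pos"])
    w=(np.degrees(s["eef_rot"][2])-yaw_deg+180)%360-180
    print("rows",np.round(d*100,2),"turn",round(w,2),"pos",np.round(s["eef_pos"],4),"rot",np.round(np.degrees(s["eef_rot"]),2),"j6",round(s["joints"][5],3),"t",s["clock"])
E
python3 -c "
from h import *
tgt(.578,.1885,.30,-41)"
```

```text
clock: 2.2
eef_pos: [0.4771, 0.0191, 0.3153]
eef_rot: [-3.141, -0.001, -0.716]
force: [0.2, -0.3, 0.2]
opening: 0.0402
grip_force: 0.0
rows [ -3.51 -19.4    1.53] turn -0.0 pos [0.4771 0.0191 0.3153] rot [-1.7997e+02 -7.0000e-02 -4.1000e+01] j6 2.077 t 2.2
```

```bash
python3 -m jog '[-3.5,-19.4,0,0,-3.5,-19.4,0,0,-3.5,-19.4,0,0,-3.5,-19.4,0,0,-3.5,-19.4,1.5,0,-3.5,-19.4,1.5,0]'; 
python3 - <<'E'
from h import *
import cv2
tgt(.578,.1885,.219,-41)
im,d=manip.camera("wrist");cv2.imwrite("pics/w1.png",im[...,::-1]);np.save("w1.npy",d)
from scipy.spatial.transform import Rotation as Ro
s=manip.get_state();m=manip.camera_model("wrist");f=240/np.tan(np.radians(m["fovy"]/2))
v,u=np.nonzero(d>0);z=d[v,u];P=np.stack([(u-m["cx"])/f*z,(v-m["cy"])/f*z,z],1)
H=np.array(m["hand_eye"]);P=P@H[:3,:3].T+H[:3,3]
W=Ro.from_euler("xyz",s["eef_rot"]).apply(P)+s["eef_pos"]
k=(W[:,2]>.243)&(W[:,2]<.256)&(np.hypot(W[:,0]-.578,W[:,1]-.1885)<.06)
T=W[k]
C=T[:,:2]-T[:,:2].mean(0);w,V=np.linalg.eigh(C.T@C);p=C@V
print(len(T),"mid",np.round(T[:,:2].mean(0)+V@((p.max(0)+p.min(0))/2),4),"ext",np.ptp(p,0),np.percentile(T[:,2],[10,50,90]),"ang",np.degrees(np.arctan2(V[1,1],V[0,1])))
E
```

```text
clock: 2.95
eef_pos: [0.5758, 0.1849, 0.2977]
eef_rot: [3.139, 0.002, -0.717]
force: [0.2, -0.6, -0.4]
opening: 0.04
grip_force: 0.0
rows [-0.05 -0.43  7.87] turn -0.1 pos [0.5758 0.1849 0.2977] rot [ 1.7983e+02  1.2000e-01 -4.1100e+01] j6 2.403 t 2.95
4631 mid [0.5798 0.189 ] ext [0.01389673 0.08874003] [0.24803359 0.24938502 0.25029446] ang 138.8369912316393
```

View pics/w1.png

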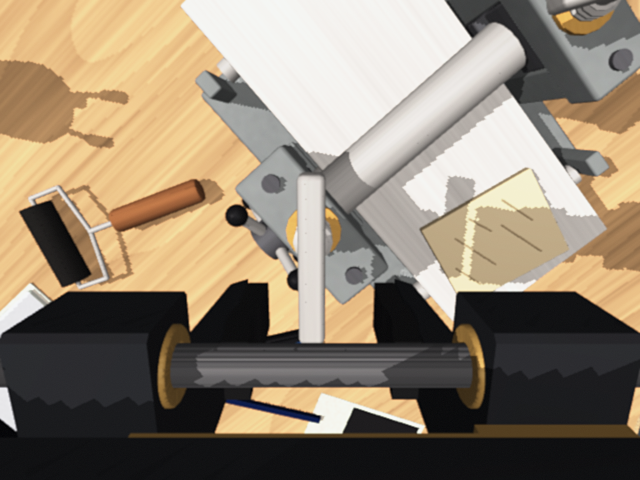

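The wrist view shows the bar from (312, 175) to (312, 340), centred between the open fingers and parallel to the pads. I'll descend.

```bash
python3 -m jog '[0,0,0,0,0,0,4,0,0,0,8,0,0,0,8,0,0,0,8,0,0,0,8,0]'; python3 -c "
from h import *
tgt(.5785,.1887,.220,-41)"
```

```text
clock: 3.75
eef_pos: [0.5785, 0.1863, 0.2224]
eef_rot: [-3.139, -0.003, -0.716]
force: [0.2, 0.7, 0.2]
opening: 0.0405
grip_force: 0.0
rows [-0.16 -0.17  0.24] turn -0.03 pos [0.5785 0.1863 0.2224] rot [-1.7983e+02 -1.6000e-01 -4.1030e+01] j6 2.404 t 3.75
```

```bash
python3 -m jog '[-0.15,-0.15,0.2,0,-0.15,-0.15,0.2,0,-0.15,-0.15,0.2,0]'; python3 -m jog '[0,0,0,0,0,0,0,0,0,0,0,0,0,0,0,0,0,0,0,0,0,0,0,0]' -1 5;  python3 -c "
from h import *
tgt(.5785,.1887,.220,-41);s=manip.get_state();print(s['force'],s['moment'],s['tau'])"
```

```text
clock: 4.12
eef_pos: [0.5771, 0.1886, 0.2179]
eef_rot: [-3.141, -0.0, -0.716]
force: [0.6, -0.0, 0.3]
opening: 0.04
grip_force: 0.0
clock: 4.88
eef_pos: [0.5775, 0.189, 0.2179]
eef_rot: [-3.14, -0.0, -0.716]
force: [3.8, 4.0, -2.3]
opening: 0.0139
grip_force: 5.0
rows [ 0.1  -0.05 -0.21] turn -0.01 pos [0.5775 0.189  0.2179] rot [-1.7992e+02 -1.0000e-02 -4.1010e+01] j6 2.407 t 4.875
[ 3.82003549  4.03401607 -2.27882001] [ 0.70464405 -0.57900092  0.01577072] [-1.62414931e+00 -4.82089877e+01 -3.27236259e+01 -1.07682858e+00
  1.15058184e+00 -1.49536732e-02]
```

```bash
cat >> h.py <<'E'
def look(save=None):
    from scipy.spatial.transform import Rotation as Ro
    s=manip.get_state();im,d=manip.camera("wrist")
    if save:
        import cv2;cv2.imwrite(save,im[...,::-1])
    m=manip.camera_model("wrist");f=240/np.tan(np.radians(m["fovy"]/2))
    v,u=np.nonzero(d>0);z=d[v,u];P=np.stack([(u-m["cx"])/f*z,(v-m["cy"])/f*z,z],1)
    H=np.array(m["hand_eye"]);P=P@H[:3,:3].T+H[:3,3]
    W=Ro.from_euler("xyz",s["eef_rot"]).apply(P)+s["eef_pos"]
    k=(abs(P[:,0])>.016)&(abs(P[:,0])<.047)&(abs(P[:,1])<.018)&(W[:,2]>.225)&(W[:,2]<.258)
    T=W[k];zt=np.percentile(T[:,2],80);T=T[abs(T[:,2]-zt)<.003];Q=P[k][abs(W[k][:,2]-zt)<.003] if 0 else None
    C=T[:,:2]-T[:,:2].mean(0);w,V=np.linalg.eigh(C.T@C)
    print("n",len(T),"ztop",round(np.median(T[:,2]),4),"barang %.1f"%(np.degrees(np.arctan2(V[1,1],V[0,1]))%180),"yaw %.1f"%np.degrees(s["eef_rot"][2]),"pos",np.round(s["eef_pos"],4),"F",np.round(s["force"],1),"open",round(s["opening"],4),"j6",round(s["joints"][5],2),"t",round(s["clock"],2))
E
python3 -c "
from h import *
look()"
python3 -m jog '[0,-0.1,0,0,0,-0.1,0,0]' -0.61
python3 -c "
from h import *
look('pics/w2.png')"
```

```text
n 6162 ztop 0.2484 barang 138.7 yaw -41.0 pos [0.5775 0.189  0.2179] F [ 3.8  4.  -2.3] open 0.0139 j6 2.41 t 4.88
clock: 5.18
eef_pos: [0.5774, 0.1889, 0.2177]
eef_rot: [3.14, 0.0, -0.716]
force: [0.1, -0.3, -0.5]
opening: 0.0172
grip_force: 0.0
n 6159 ztop 0.2483 barang 138.7 yaw -41.0 pos [0.5774 0.1889 0.2177] F [ 0.1 -0.3 -0.5] open 0.0172 j6 2.41 t 5.17
```

View pics/w2.png

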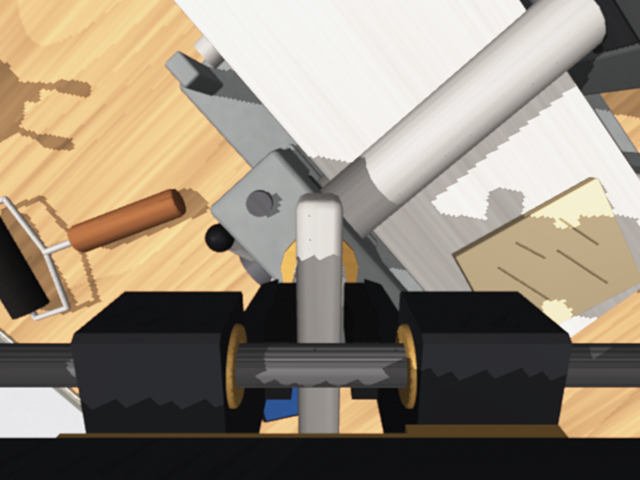

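The bar stands caged between the pads (about (320, 200) to (320, 430)), its top at z 0.248. I'll turn backward: the first 65° is safely before the earliest drop.

```bash
python3 -m jog '[0,0,0,-9,0,0,0,-18,0,0,0,-27,0,0,0,-36,0,0,0,-45,0,0,0,-55,0,0,0,-65,0,0,0,-65,0,0,0,-65]'
python3 -c "
from h import *
look()"
```

```text
clock: 6.35
eef_pos: [0.5776, 0.189, 0.2177]
eef_rot: [3.141, 0.0, 0.415]
force: [1.3, -1.0, 0.7]
opening: 0.0169
grip_force: 0.4
n 6157 ztop 0.249 barang 13.5 yaw 23.8 pos [0.5776 0.189  0.2177] F [ 1.3 -1.   0.7] open 0.0169 j6 1.28 t 6.35
```

```bash
L='from h import *
look()'
python3 -m jog '[0,0,0,-8,0,0,0,-16,0,0,0,-24,0,0,0,-24,0,0,0,-16,0,0,0,-16]'|tail -3; python3 -c "$L"
python3 -m jog '[0,0,0,-9,0,0,0,-18,0,0,0,-27,0,0,0,-27,0,0,0,-17,0,0,0,-17]'|tail -3; python3 -c "$L"
```

```text
force: [-1.7, -0.4, -0.4]
opening: 0.0172
grip_force: 0.0
n 6204 ztop 0.2493 barang 36.7 yaw 39.9 pos [0.5774 0.1893 0.2174] F [-1.7 -0.4 -0.4] open 0.0172 j6 1.0 t 7.15
force: [0.4, -0.2, 0.8]
opening: 0.0167
grip_force: 0.0
n 6086 ztop 0.2497 barang 56.2 yaw 56.9 pos [0.5775 0.1895 0.2177] F [ 0.4 -0.2  0.8] open 0.0167 j6 0.7 t 7.95
```

```bash
L='from h import *
look()'
for i in 1; do :; done
python3 -m jog '[0,0,0,-8,0,0,0,-16,0,0,0,-23,0,0,0,-23,0,0,0,-14,0,0,0,-14]'|tail -1; python3 -c "$L"
python3 -m jog '[0,0,0,-8,0,0,0,-16,0,0,0,-23,0,0,0,-23,0,0,0,-14,0,0,0,-14]'|tail -1; python3 -c "$L"
```

```text
grip_force: 0.0
n 6054 ztop 0.2498 barang 69.1 yaw 71.0 pos [0.5775 0.1895 0.2177] F [ 1.1  0.2 -0.7] open 0.0171 j6 0.45 t 8.75
grip_force: 0.0
n 6037 ztop 0.25 barang 83.1 yaw 85.0 pos [0.5775 0.1895 0.2177] F [-0.2 -0.2  0.9] open 0.0173 j6 0.21 t 9.55
```

```bash
L='from h import *
look()'
python3 -m jog '[0,0,0,-8,0,0,0,-16,0,0,0,-23,0,0,0,-23,0,0,0,-14,0,0,0,-14]'|tail -1; python3 -c "$L"
python3 -m jog '[0,0,0,-8,0,0,0,-16,0,0,0,-23,0,0,0,-23,0,0,0,-14,0,0,0,-14]'|tail -1; python3 -c "$L"
```

```text
grip_force: 0.0
n 6008 ztop 0.2502 barang 97.0 yaw 99.0 pos [0.5774 0.1895 0.2177] F [-0.2  0.1 -0.8] open 0.0169 j6 -0.04 t 10.35
grip_force: 0.0
n 5946 ztop 0.2504 barang 111.0 yaw 113.0 pos [0.5774 0.1894 0.2177] F [ 0.  -1.1  0.6] open 0.017 j6 -0.28 t 11.15
```

```bash
L='from h import *
look()'
python3 -m jog '[0,0,0,-8,0,0,0,-16,0,0,0,-23,0,0,0,-23,0,0,0,-14,0,0,0,-14]'|tail -1; python3 -c "$L"
python3 -m jog '[0,0,0,-8,0,0,0,-16,0,0,0,-23,0,0,0,-23,0,0,0,-14,0,0,0,-14]'|tail -1; python3 -c "$L"
```

```text
grip_force: 0.0
n 5956 ztop 0.2505 barang 125.0 yaw 127.0 pos [0.5774 0.1893 0.2177] F [ 0.7 -0.   0.4] open 0.0173 j6 -0.52 t 11.95
grip_force: 0.0
n 5812 ztop 0.2458 barang 142.0 yaw 141.0 pos [0.5776 0.1893 0.2178] F [ 0.3  0.3 -0.3] open 0.0171 j6 -0.77 t 12.75
```

Dropped: bar top went from 0.2505 to 0.2458 (5 mm), between bar angles 125° and 142°. Now forward about 366° from here in two strokes. Stroke 1:

```bash
L='from h import *
look()'
python3 -m jog '[0,0,0.1,9,0,0,0.1,18,0,0,0.1,27,0,0,0.1,36,0,0,0.1,45,0,0,0.2,54,0,0,0.2,63,0,0,0.2,72,0,0,0.2,81,0,0,0.2,90,0,0,0.2,90]'|tail -1; python3 -c "$L"
python3 -m jog '[0,0,0,9,0,0,0,18,0,0,0,27,0,0,0,36,0,0,0,45,0,0,0,54,0,0,0,63,0,0,0,72,0,0,0,81,0,0,0,90,0,0,0,95,0,0,0,95]'|tail -1; python3 -c "$L"
```

```text
grip_force: 0.7
n 6013 ztop 0.2447 barang 60.6 yaw 51.2 pos [0.5781 0.1893 0.216 ] F [ 2.2  0.8 -0.5] open 0.0168 j6 0.8 t 14.18
grip_force: 0.8
n 6057 ztop 0.2435 barang 146.5 yaw -43.8 pos [0.5776 0.1892 0.2155] F [ 1.8  1.3 -1.5] open 0.017 j6 2.46 t 15.72
```

```bash
L='from h import *
look()'
python3 -m jog '[0,0,0,-5,0,0,0,-10,0,0,0,-10,0,0,-2.5,-10,0,0,-5,-10,0,0,-5,-20,0,0,-5,-30,0,0,-5,-40,0,0,-5,-50,0,0,-5,-60,0,0,-5,-70,0,0,-5,-80]' -0.09|tail -2
python3 -m jog '[0,0,0,-10,0,0,0,-20,0,0,0,-30,0,0,0,-40,0,0,0,-50,0,0,0,-60,0,0,0,-70,0,0,0,-80,0,0,0,-90,0,0,0,-100,0,0,0,-110,0,0,0,-110]'
python3 -c "$L"
```

```text
opening: 0.0403
grip_force: 0.0
clock: 18.77
eef_pos: [0.5775, 0.1892, 0.2658]
eef_rot: [-3.141, -0.0, 2.546]
force: [-0.1, -0.2, -0.2]
opening: 0.0402
grip_force: 0.0
n 2861 ztop 0.2434 barang 146.5 yaw 145.9 pos [0.5775 0.1892 0.2658] F [-0.1 -0.2 -0.2] open 0.0402 j6 -0.85 t 18.77
```

```bash
L='from h import *
look()'
python3 -m jog '[0,0,2.5,0,0,0,5.2,0,0,0,5.2,0,0,0,5.2,0]' |tail -2
python3 -m jog '[0,0,0,0,0,0,0,0,0,0,0,0]' -0.61|tail -2
python3 -m jog '[0,0,0,9,0,0,0,18,0,0,0,27,0,0,0,36,0,0,0,45,0,0,0,54,0,0,0,63,0,0,0,72,0,0,0,81,0,0,0,90,0,0,0,95,0,0,0,95]'|tail -1; python3 -c "$L"
python3 -m jog '[0,0,0,9,0,0,0,18,0,0,0,27,0,0,0,36,0,0,0,45,0,0,0,54,0,0,0,63,0,0,0,72,0,0,0,81,0,0,0,90,0,0,0,95,0,0,0,95]'|tail -1; python3 -c "$L"
```

```text
opening: 0.0404
grip_force: 0.0
opening: 0.0173
grip_force: 0.0
grip_force: 0.8
n 5995 ztop 0.2422 barang 61.0 yaw 51.0 pos [0.578  0.1892 0.2139] F [ 1.6  0.1 -0.5] open 0.0171 j6 0.8 t 21.2
grip_force: 0.7
n 5996 ztop 0.241 barang 146.3 yaw -43.9 pos [0.5776 0.1893 0.2137] F [ 0.7  0.9 -1. ] open 0.0169 j6 2.46 t 22.75
```

```bash
L='from h import *
look()'
python3 -m jog '[0,0,0,0,0,0,0,0,0,0,0,0,0,0,0,0,0,0,0,0]' -1 15; python3 -c "$L"
```

```text
clock: 23.42
eef_pos: [0.5777, 0.1892, 0.2137]
eef_rot: [-3.141, -0.0, -0.768]
force: [2.5, 0.3, -3.8]
opening: 0.0135
grip_force: 14.9
n 5982 ztop 0.2409 barang 136.9 yaw -44.0 pos [0.5777 0.1892 0.2137] F [ 2.5  0.3 -3.8] open 0.0135 j6 2.46 t 23.43
```

```bash
python3 -m jog '[0,0,0,0,0,0,0,0,0,0,0,0,0,0,0,0,0,0,0,0]' -1 35; python3 -c "
from h import *
look('pics/w3.png')"
```

```text
clock: 24.1
eef_pos: [0.5777, 0.1892, 0.2137]
eef_rot: [-3.142, 0.0, -0.768]
force: [3.1, 0.9, -4.2]
opening: 0.0135
grip_force: 34.9
n 5977 ztop 0.2409 barang 136.7 yaw -44.0 pos [0.5777 0.1892 0.2137] F [ 3.1  0.9 -4.2] open 0.0135 j6 2.46 t 24.1
```

View pics/w3.png

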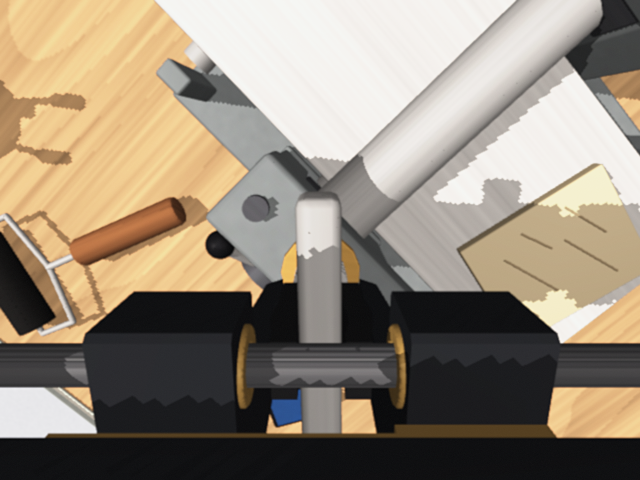

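The bar at (320, 195–430) is held firmly between the pads, its top at 0.241 (bar centre 52 mm above the bush). The print block and its surroundings look untouched.

```bash
python3 -c "
from cell import manip
print(manip.close_job())"
```

```text
the job is handed in; nothing more can be done
None
```

The loose screw is started: I turned it back until it dropped 5 mm, then forward about 365° with one re-grip, bringing its bar to about 52 mm above the bush. I handed the job in at about 24 s with the bar still gripped at 35 N.

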